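Put the small thread cone away in the bench silo and shut its lid

ROBOT

A 7-joint arm with a two-finger parallel gripper is mounted at the origin on a cart in front of the work surface, level with it; the furniture and walls round the work are solid. World frame = base frame: x ahead of the robot, y to its left, z up, the work surface at z = 0. Lengths are in m, angles in rad, forces in N, time in s.
With the tool pointing down it reaches from about 0.35 to 0.9 m from the base axis. Payload 8.1 kg.
Tool frame: the origin (TCP) lies midway between the tips of the shut fingers; the grasp point (between the pads) lies arm.tcp_to_grasp behind it (arm.tcp_to_grasp is the distance from the TCP to the grasp point, in m); z points along the fingers, y is the line along which they close (so a half turn about z gives the same grasp; the last joint's range is limited). The gripper opens to 92 mm and grips with 3 to 60 N. Pads are 19 mm wide; open, the fingers measure 130 mm over their backs; the gripper's body (75 mm by 190 mm) begins 47 mm behind the grasp point.
Start: joints at [1.109, 0.434, 0.025, 1.573, -0.012, 1.134, -0.075], TCP at [0.219, -0.585, 0.227] pointing down, gripper open.
Joint ranges: [-2.62, 2.62], [-0.44, 2.09], [-1.27, 1.32], [0.08, 2.57], [-1.32, 4.46], [0.12, 2], [-2.74, 2.74]. Speed limits (rad/s): [2.22, 2.22, 3.01, 3.01, 3.14, 3.14, 3.14].

INTERFACE

Orientations are given as a rotation vector (axis times angle).
In Python, from cell import observe, get_image, arm gives the robot as it stands. The module is installed in compiled form; this text tells all that it offers.
- The arm moves only by the tool drive_tool, never from a script. Its argument "steps" is a list of rows, each a list of 5 numbers: the closure, from 0 (fully open) to 1 (shut), then the shift along the world's x, y, z in mm, then the turn about the world's z in rad. In form: [[hand, x, y, z, roll], ...]. A call has 1 to 20 rows; each row shifts and turns the commanded pose from where the row before left it; what a row does not reach is not made up. A row lasts 1/12 s, in which the tool goes at most 41.7 mm and 7.16 degrees, less where a joint would pass 70% of its speed; a pose out of reach is approached as far as the arm can. A call with a gripper value outside its range is refused whole. The fingers move at their own pace and stop on an object; "grip_force" is the grip in N (left out, the last holds). Time passes only in rows, so rows that do not move let the fingers close. It gives the time, the measured TCP pose, the force, the opening and the grip force at its end, in the units of the state.
- observe(): the state, without advancing time (a new reading comes with each control period).
- get_image(name): name is "scene" or "top" or "wrist"; returns a dict with "image" (420x560x3 uint8, red, green, blue), "vfov" (degrees; the focal length in pixels is half the picture's height over the tangent of half this angle, whatever the lens; pixels are square), "cx", "cy" (the principal point, pixels), "xyz" and "attitude" of the camera in the world. Camera axes: x right, y down, z forward; pixel columns grow to the right and rows downward; lengths in m; the calibration is good to about 2 mm. A picture is of the moment at which its call begins. There is no depth.
- arm.sign_off(): hands the job in; it is judged then, once.
The state is a dict: "clock": time; "joints": joint angles; "dq": joint speeds; "joint_efforts": joint torques, N m; "position": TCP position; "ee_rot": TCP orientation; "force": force on the tool from outside, world axes, zero at the start; "ft_torque": the same for the moment, N m; "width": opening from 0.0 (shut) to 1.0 (fully open); "gripper_force": force on a finger pad.
Only numpy, scipy, OpenCV 4.12 (cv2) and the standard library are available. Lean on these libraries where they do the work, as an engineer would, in place of code of your own. Each camera call takes 0.05 s, during which the arm holds its last target. There are 200 camera calls.

TASK

Put the smallest of the three thread cones that stand on the table to the left of the overlock machine away in the leaning four-bay cone silo: turn the silo's clear lid by its finger bar until the round opening stands over the empty bay, put the cone in there foot first so that it stands on the bay's floor, then turn the lid home to its stop, so that the opening lies over the bay covered by a metal plate and lint stays out. Do not knock over or shift the two tall cones and the oil bottle.

Things in the scene. Friction and masses are not known exactly. Their poses are not given: they have to be found in the camera images.
- cone: The small loose thread cone (the one to put away), standing on the table, 110 mm tall. Origin: centre of its foot, z up its axis. Radius 27 mm at height 10 mm, tapering evenly to 19 mm at 92 mm, then a neck of radius 10.5 mm from 100 to 110 mm. 0.16 kg. The two other loose cones are 62 and 65 mm wide and too tall for the silo.
- silo: Fixed stand of the cone silo: grey sheet-steel wedge, 196 x 150 mm foot. Origin on the table under its middle; -x is its front. On it sits a white round drum, 170 mm wide, 126 mm tall, with its axis leaning 28 degrees from vertical towards -x. Lid centre: 68 mm in front of the origin, 168 mm up. The drum does not turn; its angle differs from start to start.
- lid (a joint): Turn of the clear lid (176 mm wide, black rim) about the drum's axis, rad, anticlockwise positive seen from above. 0 (a hard stop): opening over the bay under the metal plate, shut. 1.571: over the empty bay. 3.14 and 4.71: over the bays with cones; stop at 4.75. Stays where it is left, turns with about 0.06 N m. 
- grip_bar (a point): Point on the lid's axis, 18 mm above the lid's top face, in the black finger bar by which the lid is turned: 72 mm long, 14 mm thick, 26 mm tall, across the middle of the lid. Axes turn with the lid: x towards the opening, y along the bar, z out of the lid along its axis.
- opening (a point): Centre of the lid's one round opening, 64 mm wide, 49 mm from the lid's axis, on the lid's top face (lid 4 mm thick). Axes as for grip_bar: z points out of the lid. The edge of the bar is 10 mm from the edge of the opening.
- empty_bay (a point): Centre of the floor of the empty bay, 127 mm below the lid's top face, 49 mm from the drum's axis; z points up along the drum's axis, out of the bay. The bay is a quarter of the drum, open upwards, and holds a round thing up to 66 mm wide and 122 mm tall under the lid; a cone let go in the opening slides down to the floor.
- tall_dark: Bystander: tall dark thread cone, 65 mm wide, 130 mm tall, standing close to the small cone. Origin: centre of its foot.
- tall_grey: Bystander: tall grey thread cone, 62 mm wide, 125 mm tall, standing close to the small cone. Origin: centre of its foot.
- oil_bottle: Bystander: oil bottle with a thin spout, 38 mm wide, 128 mm tall, standing in front of the silo. Origin: centre of its foot.
- overlock: Overlock sewing machine, fixed, between the cones and the silo: an obstacle to carry things over. Origin on the table under its middle, axes as the world's. It reaches 135 mm to the front (-x), 140 mm to the back, 195 mm to the right (-y), 215 mm to the left; 285 mm tall, with a thread mast and 230 mm wide crossbar up to 455 mm, 110 mm behind the origin and 57 mm to its left.

How it is judged:
By the outcome, as a careful person would: the job done as asked, in the order asked, and still so for the second after the job is handed in, with the robot touching nothing.
It also fails if it takes over 70 s, if anything falls off the work surface, if the arm or the gripper's body presses on something with over 40 N, if the wrist force passes 120 N, or if a joint passes its speed limit or range.

## Working session

There is one attempt and no reset: what is moved stays moved. The work goes in short steps, Python scripts to look and compute and a tool call to move; the robot and the scene stay as the last step left them, time stands still between calls to the robot, and variables do not carry over. Pictures are saved under pics/ and viewed, at most 10 in all, crops included, and the job is handed in when it is done.

Besides the shell and the picture viewer there is one more tool, called after "Call:" as a command line: name --pt "numbers of a row" for each row, then --argument value for the rest. drive_tool: Moves the arm, as the interface text tells. Its arguments: {"type":"object","properties":{"steps":{"type":"array"},"grip_force":{"type":"number"}},"required":["steps"]}

```bash
mkdir -p pics; ls
cat > h.py <<'E'
from cell import observe,get_image,arm
import numpy as np,cv2
from scipy.spatial.transform import Rotation as R
def shot(n,f):
    d=get_image(n); cv2.imwrite('pics/'+f+'.png',d['image'][:,:,::-1]); np.save('pics/'+f+'.npy',d,allow_pickle=True); return d
def load(f): return np.load('pics/'+f+'.npy',allow_pickle=True).item()
def rot(d):
    a=np.array(d['attitude'],float)
    return a if a.shape==(3,3) else R.from_rotvec(a).as_matrix() if a.size==3 else R.from_quat(a).as_matrix()
def ray(d,u,v):
    f=d['image'].shape[0]/2/np.tan(np.radians(d['vfov'])/2)
    r=rot(d)@np.array([(u-d['cx'])/f,(v-d['cy'])/f,1]); return np.array(d['xyz']),r/np.linalg.norm(r)
def onz(d,u,v,z):
    o,r=ray(d,u,v); return o+r*(z-o[2])/r[2]
def proj(d,p):
    f=d['image'].shape[0]/2/np.tan(np.radians(d['vfov'])/2)
    c=rot(d).T@(np.array(p)-d['xyz']); return c[:2]/c[2]*f+[d['cx'],d['cy']]
E
python3 - <<'E'
from h import *
for n in('scene','top','wrist'):
    d=shot(n,n+'0'); print(n,d['vfov'],d['cx'],d['cy'],d['xyz'],d['attitude'])
print(observe(),arm.tcp_to_grasp)
a=load('scene0')['image'];b=load('top0')['image']
E
```

```text
pics
scene 51.9204362550608 280.14365773591993 204.59131624970354 [ 1.17467996 -0.26570153  0.96212288] [-2.05769609 -1.37402063  0.51706275]
top 53.81039213147086 276.72440812470313 203.78409576512294 [-0.21574872  0.09717274  1.18203705] [-1.77558257  1.977346   -0.6497699 ]
wrist 59.781232376498856 276.62510309286046 211.21423351187977 [ 0.29605644 -0.55585905  0.38310783] [ 2.36661747 -1.63860945 -0.25608799]
{'clock': 0.15, 'joints': array([ 1.10941147,  0.43505698,  0.02496519,  1.57386902, -0.01160943,
        1.13401295, -0.07510546]), 'dq': array([-0.00100283, -0.00319262,  0.00074411, -0.00117265,  0.00301398,
        0.00089533, -0.00024554]), 'joint_efforts': array([ 1.40709650e-03, -6.68259859e+01,  9.85781886e-01, -3.14693534e+01,
       -6.04565232e-02,  3.93804093e-02,  8.24084327e-05]), 'position': array([ 0.21928892, -0.58485481,  0.22613623]), 'ee_rot': array([-3.09005470e+00, -5.60245028e-01,  4.86109619e-04]), 'force': array([ 0.53804372, -0.54390902, -0.04827728]), 'ft_torque': array([-0.00341965, -0.04486228,  0.00555473]), 'gripper_force': 0.0, 'width': 1.0016418216035545} 0.0188
```

View pics/scene0.png

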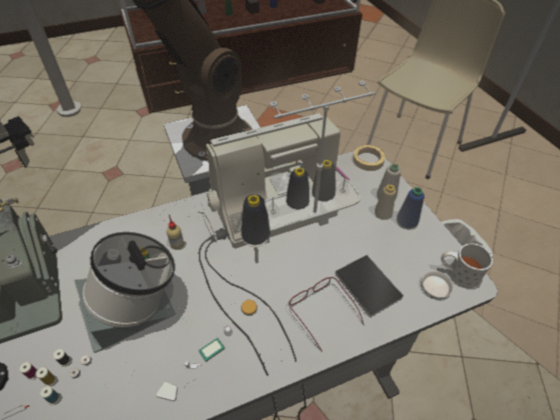

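View pics/top0.png

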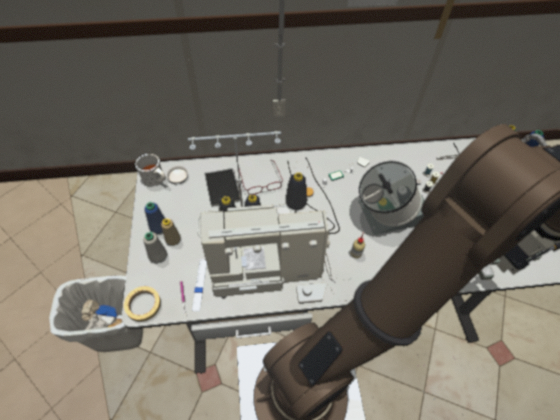

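Run:
```python
from h import *
a=load('scene0')['image'];b=load('top0')['image']
c=lambda i,x,y,w,h:cv2.resize(i[y:y+h,x:x+w],(400,300),interpolation=cv2.INTER_CUBIC)
o=np.vstack([np.hstack([c(a,70,215,120,90),c(b,340,150,100,75)]),np.hstack([c(a,350,140,100,75),c(b,125,190,80,60)])])
cv2.imwrite('pics/c1.png',o[:,:,::-1])
```

```text
(no output)
```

View pics/c1.png

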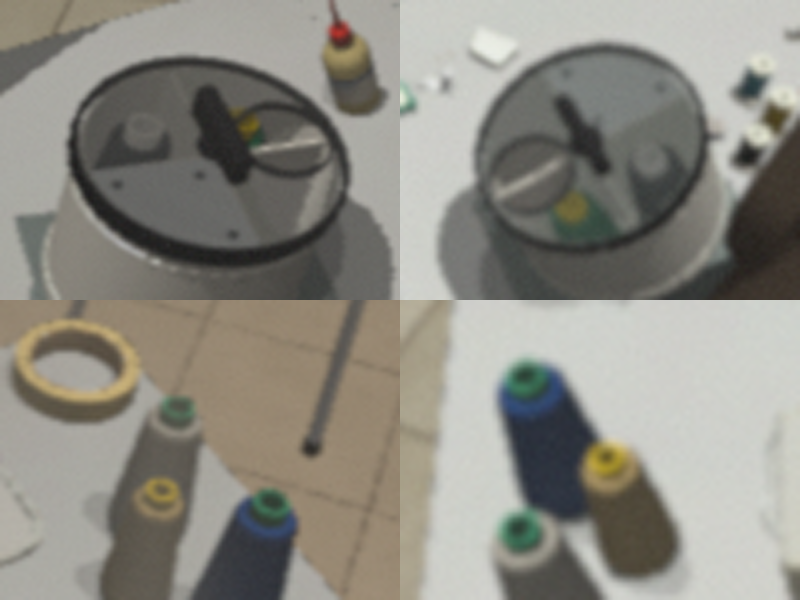

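```bash
cat >> h.py <<'E'
def tri(*ds):  # (d,u,v)...
    A=0;b=0
    for d,u,v in ds:
        o,r=ray(d,u,v);P=np.eye(3)-np.outer(r,r);A=A+P;b=b+P@o
    p=np.linalg.solve(A,b); return p
E
python3 - <<'E'
from h import *
s=load('scene0');t=load('top0');w=load('wrist0')
S=lambda x,y,k=120/400,a=(70,215):(s,a[0]+x*k,a[1]+y*k)
T=lambda x,y,k=.25,a=(340,150):(t,a[0]+(x-400)*k,a[1]+y*k)
print('bar',tri(S(223,140),T(583,135)))
print('bar ends',tri(S(207,98),T(603,165)),tri(S(240,170),T(562,103)))
print('bar ends alt',tri(S(207,98),T(562,103)),tri(S(240,170),T(603,165)))
print('opening',tri(S(290,140),T(533,175)))
print('rim',tri(S(350,185),T(480,160)),tri(S(75,125),T(708,125)))
print('oil top',onz(s,*S(340,35)[1:],.1))
S2=lambda x,y:(s,350+x*.25,140+(y-300)*.25); T2=lambda x,y:(t,125+(x-400)*.2,190+(y-300)*.2)
print('small',tri(S2(162,490),T2(607,458)))
print('dark',tri(S2(270,505),T2(526,377)))
print('grey',tri(S2(178,408),T2(521,530)))
i=np.hstack([w['image']]);cv2.imwrite('pics/w.png',i[:,:,::-1])
for p in[(.5,-.3,.17)]:print(proj(w,p),proj(t,p),proj(s,p))
E
```

```text
bar [ 0.54609839 -0.33759637  0.17722796]
bar ends [ 0.51159556 -0.34165579  0.18287489] [ 0.57703751 -0.32997077  0.18019294]
bar ends alt [ 0.54707898 -0.32532229  0.21812547] [ 0.54187227 -0.34703026  0.14215925]
opening [ 0.53619282 -0.29995205  0.14387486]
rim [ 0.57213821 -0.27007934  0.12119462] [ 0.52243273 -0.42071448  0.20777024]
oil top [ 0.42028837 -0.24120851  0.1       ]
small [0.52244702 0.34873438 0.10823087]
dark [0.57604963 0.39663965 0.12631712]
grey [0.46672787 0.39435166 0.12167243]
[-240.53921628 -815.18421379] [376.46774073 197.99405364] [149.47670228 238.47333332]
```

View pics/wrist0.png

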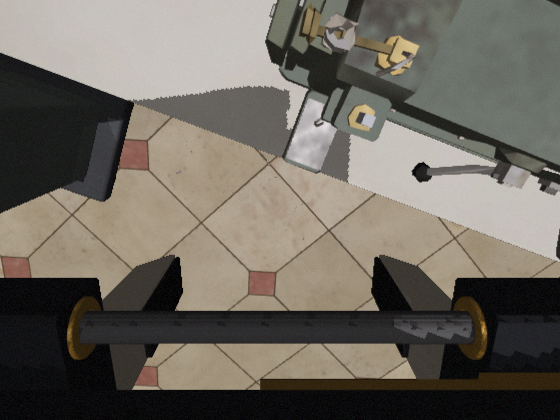

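Call:
drive_tool --pt "0 0 0 40 0" --pt "0 0 0 40 0" --pt "0 0 0 40 0" --pt "0 10 10 30 0" --pt "0 25 20 0 0" --pt "0 30 25 0 0" --pt "0 30 25 0 0" --pt "0 30 25 0 0" --pt "0 30 25 0 0" --pt "0 30 25 0 0" --pt "0 30 25 0 0" --pt "0 25 25 0 0" --pt "0 10 10 0 0" --pt "0 0 0 0 0"

```text
clock: 1.32
position: [0.4729, -0.3656, 0.3762]
ee_rot: [-3.087, -0.572, -0.002]
force: [-0.7, -0.3, 0.2]
width: 1.002
gripper_force: 0.0
```

Run:
```python
from h import *
d=shot('wrist','w1'); print(d['xyz'],rot(d)[:,2],observe()['position'],observe()['clock'])
```

```text
[ 0.54931887 -0.33631477  0.53341503] [-0.28198121 -0.10600349 -0.95354594] [ 0.47087207 -0.36822858  0.37630652] 1.3667
```

View pics/w1.png

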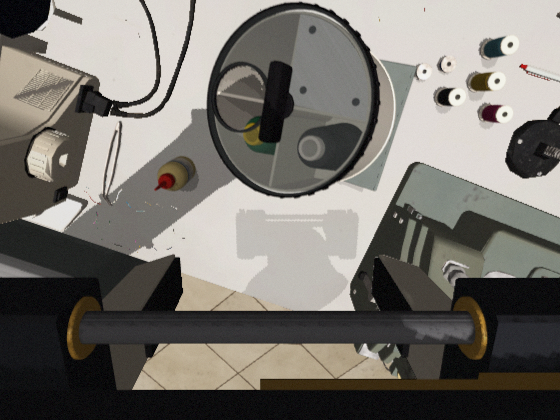

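```bash
cat >> h.py <<'E'
from scipy.optimize import least_squares
L=np.radians(28)
def axes(psi): # psi = world azimuth of lean direction; returns n, downhill-in-plane e, cross
    h=np.array([np.cos(psi),np.sin(psi),0]); n=h*np.sin(L)+np.array([0,0,np.cos(L)])
    e=h*np.cos(L)-np.array([0,0,np.sin(L)]); return n,e,np.cross(n,e)
def onpl(d,u,v,c,n):
    o,r=ray(d,u,v); return o+r*(np.dot(c-o,n)/np.dot(r,n))
E
python3 - <<'E'
from h import *
d=load('w1');im=d['image'];g=im.max(2)
c=np.array([293,100]);pts=[]
for a in np.radians(np.arange(0,360,5)):
    rs=np.arange(60,115,.5); q=c+np.outer(rs,[np.cos(a),np.sin(a)]); q=q[(q[:,1]>0)]
    v=g[q[:,1].round().astype(int),q[:,0].round().astype(int)]
    k=np.where(v<50)[0]
    if len(k): pts.append(q[k[-1]])
pts=np.array(pts)
def res(x,P):
    C=x[:3];n,_,_=axes(x[3]); return [np.linalg.norm(onpl(d,u,v,C,n)-C)-.088 for u,v in P]
x=[.545,-.337,.168,1.5]
for _ in range(3):
    s=least_squares(res,x,args=(pts,),loss='soft_l1',f_scale=.001);x=s.x
    r=np.array(res(x,pts)); pts=pts[abs(r)<.004]
print(x,len(pts),r.std())
np.save('lid.npy',x)
cv2.imwrite('pics/c2.png',cv2.resize(im[0:205,195:395],(780,600) if 0 else (585,600),interpolation=cv2.INTER_CUBIC)[:,:,::-1])
E
```

```text
[ 0.54377944 -0.34379319  0.17583988  1.65875459] 72 0.0008616740955956759
```

View pics/c2.png

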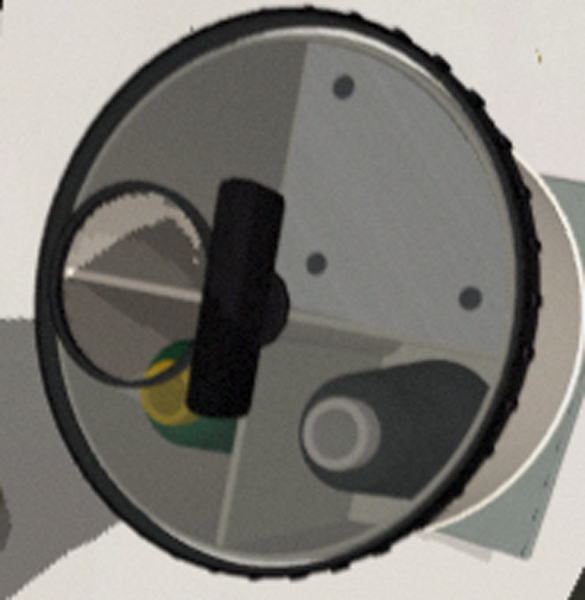

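```bash
cat > m.py <<'E'
from h import *
d=load('w1');im=d['image'];g=im.max(2)
c=np.array([293,100]);pts=[]
for a in np.radians(np.arange(0,360,5)):
    rs=np.arange(60,115,.5); q=c+np.outer(rs,[np.cos(a),np.sin(a)]); q=q[(q[:,1]>0)]
    v=g[q[:,1].round().astype(int),q[:,0].round().astype(int)]
    k=np.where(v<50)[0]
    if len(k): pts.append(q[k[-1]])
pts=np.array(pts)
def res(x):
    C=np.array([x[0],x[1],.166]);n,_,_=axes(x[2]); return [np.linalg.norm(onpl(d,u,v,C,n)-C)-x[3] for u,v in pts]
s=least_squares(res,[.544,-.344,1.65,.088],loss='soft_l1',f_scale=.001);print(s.x)
C=np.array([s.x[0],s.x[1],.168]);psi=s.x[2];n,e,f=axes(psi)
S=lambda x,y:(195+x/2.925,y/2.927)
def pol(x,y,dz):
    p=onpl(d,*S(x,y),C+n*dz,n)-C; a,b=p@e,p@f; return np.hypot(a,b).round(4),np.arctan2(b,a).round(3)
for q in[(308,45),(500,357),(70,272),(220,540)]: print('div',pol(*q,-.006),pol(*q,-.004))
print('open',pol(136,283,0)); 
for q in [(250,185),(228,412)]: print('barend',pol(*q,.026))
print(tri((d,*S(238,298)),(load('scene0'),136.9,257)))
np.save('lid.npy',[*C,psi])
E
python3 m.py
```

```text
[ 0.54362828 -0.34399581  1.6586116   0.09041301]
div (np.float64(0.0808), np.float64(-1.44)) (np.float64(0.0802), np.float64(-1.452))
div (np.float64(0.0812), np.float64(-3.059)) (np.float64(0.0817), np.float64(-3.06))
div (np.float64(0.0804), np.float64(0.1)) (np.float64(0.079), np.float64(0.101))
div (np.float64(0.0798), np.float64(1.668)) (np.float64(0.0794), np.float64(1.681))
open (np.float64(0.0478), np.float64(0.095))
barend (np.float64(0.0331), np.float64(-1.573))
barend (np.float64(0.035), np.float64(1.964))
[ 0.54379848 -0.33654209  0.17312087]
```

```bash
cat >> h.py <<'E'
def lidpt(th,x,y,z):
    *C,psi=np.load('lid.npy');n,e,f=axes(psi)
    a=np.cos(th)*e+np.sin(th)*f; b=np.cross(n,a); return np.array(C)+x*a+y*b+z*n
def pushpt(th,x,y,z,h): # tool centre: horizontal offset h beyond the bar face point along the face's horizontal direction
    p=lidpt(th,x,y,z); a=lidpt(th,1,0,0)-lidpt(th,0,0,0); a[2]=0; return p+np.sign(x)*h*a/np.linalg.norm(a)
E
python3 - <<'E'
from h import *
for th in (.095,-.1,-.3,-.5,-.685): print(th,pushpt(th,.007,-.028,.026,.019).round(4), lidpt(th,.049,0,0).round(4))
t=load('top0');s=load('scene0')
for u,v in[(325,212),(325,278),(205,212)]:print(onz(t,u,v,.285))
print(observe()['joints'])
E
```

```text
0.095 [ 0.5652 -0.3023  0.1864] [ 0.5352 -0.3015  0.1451]
-0.1 [ 0.5712 -0.3067  0.189 ] [ 0.5447 -0.3007  0.1451]
-0.3 [ 0.5761 -0.3123  0.1917] [ 0.5544 -0.3016  0.146 ]
-0.5 [ 0.5795 -0.3188  0.1944] [ 0.5637 -0.3041  0.1478]
-0.685 [ 0.5812 -0.3253  0.1967] [ 0.5716 -0.3079  0.1502]
[ 0.38755507 -0.10767335  0.285     ]
[ 0.19978041 -0.07368138  0.285     ]
[0.42023486 0.20679465 0.285     ]
[ 0.64535465  0.31783934 -0.10038217  1.38237363  0.03092602  1.44369122
 -0.66180962]
```

Call:
drive_tool --pt "1 23 21 0 -0.05" --pt "1 23 21 0 -0.05" --pt "1 23 21 0 -0.05" --pt "1 23 20 0 -0.05" --pt "1 0 0 -30 0" --pt "1 0 0 -35 0" --pt "1 0 0 -35 0" --pt "1 0 0 -35 0" --pt "1 0 0 -20 0" --pt "1 0 0 0 0" --pt "1 0 0 0 0" --grip_force 10

```text
clock: 2.28
position: [0.5602, -0.2886, 0.2213]
ee_rot: [-3.132, -0.246, 0.003]
force: [-0.0, -0.5, 0.6]
width: 0.255
gripper_force: 0.0
```

Run:
```python
from h import *
d=shot('wrist','w2');o=observe(); print(o['position'],o['clock'],o['ee_rot'],o['width'])
```

```text
[ 0.56133259 -0.28866358  0.22291937] 2.3333 [3.13091196e+00 2.46473971e-01 9.15498733e-04] 0.2042257108579689
```

View pics/w2.png

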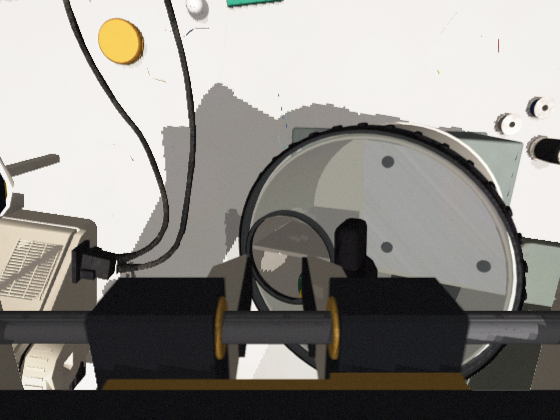

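Call:
drive_tool --pt "1 0 0 -25 0" --pt "1 0 0 -19 0" --pt "1 0 0 0 0" --pt "1 1 -4 0 0" --pt "1 1 -4 0 0" --pt "1 1 -4 0 0" --pt "1 1 -2 0 0" --pt "1 0 0 0 0"

```text
clock: 3.0
position: [0.566, -0.3025, 0.1788]
ee_rot: [3.131, 0.247, 0.002]
force: [-0.6, -0.6, -0.3]
width: 0.003
gripper_force: 0.0
```

Call:
drive_tool --pt "1 1 -3 0 0" --pt "1 1 -3 1 0" --pt "1 2 -3 1 -0.1" --pt "1 2 -3 1 -0.1" --pt "1 2 -3 1 -0.1" --pt "1 2 -3 1 -0.1" --pt "1 1 -3 1 -0.1" --pt "1 0 0 0 0"

```text
clock: 3.67
position: [0.5769, -0.32, 0.1853]
ee_rot: [-3.092, 0.54, 0.001]
force: [-6.1, 9.3, 14.3]
width: 0.004
gripper_force: 7.0
```

Run:
```python
from h import *
d=shot('wrist','w3');o=observe(); print(o['position'],o['force'])
```

```text
[ 0.57680033 -0.31991111  0.18522142] [-5.72481339  8.80947967 12.95846136]
```

View pics/w3.png

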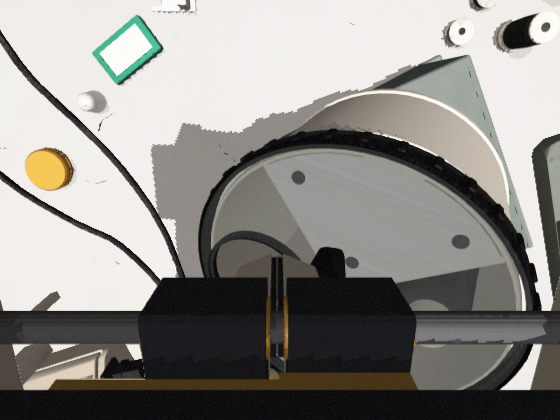

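Run:
```python
from h import *
*C,psi=np.load('lid.npy');n,e,f=axes(psi)
p=observe()['position']-C; print('tip e,f,n',p@e,p@f,p@n)
d=load('w3')
def pol(u,v,dz):
    q=onpl(d,u,v,C+n*dz,n)-C; return np.hypot(q@e,q@f).round(4),np.arctan2(q@f,q@e).round(3)
print('bar far end',pol(329,248,.026),pol(345,262,.026),pol(318,252,.026))
print('open ring left/top',pol(207,268,0),pol(245,232,0),pol(310,265,0))
print('div',pol(263,165,-.005))
cv2.imwrite('pics/c3.png',cv2.resize(d['image'][200:350,190:390],(800,600),interpolation=cv2.INTER_CUBIC)[:,:,::-1])
```

```text
tip e,f,n 0.01052988781104979 -0.035156513391754844 0.02510330387993565
bar far end (np.float64(0.0504), np.float64(-2.032)) (np.float64(0.046), np.float64(-2.19)) (np.float64(0.0472), np.float64(-1.932))
open ring left/top (np.float64(0.0877), np.float64(-0.377)) (np.float64(0.0633), np.float64(-0.922)) (np.float64(0.0246), np.float64(-1.242))
div (np.float64(0.0825), np.float64(-1.438))
```

View pics/c3.png

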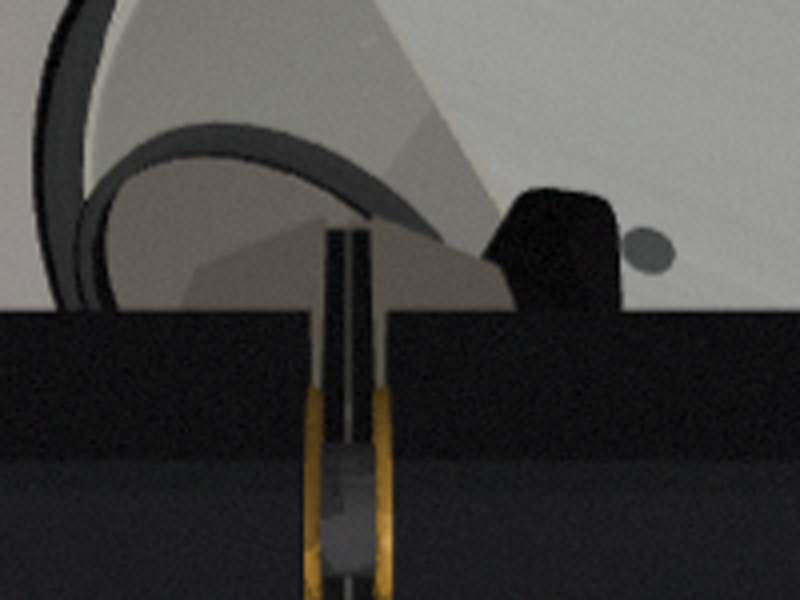

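Call:
drive_tool --pt "1 1 5 0 0" --pt "1 0 0 -7 0" --pt "1 -1 -5 0 0" --pt "1 1 -3 1 -0.1" --pt "1 1 -3 1 -0.1" --pt "1 0 0 0 0"

```text
clock: 4.22
position: [0.5815, -0.3262, 0.1809]
ee_rot: [-3.023, 0.844, -0.008]
force: [1.7, 3.3, 3.4]
width: 0.006
gripper_force: 2.4
```

Call:
drive_tool --pt "1 2 8 0 0" --pt "1 0 20 20 0" --pt "1 -10 20 35 0" --pt "1 -20 10 35 0" --pt "1 -20 0 35 0" --pt "1 -20 0 30 0" --pt "1 -20 0 20 0" --pt "1 0 0 0 0" --pt "1 0 0 0 0"

```text
clock: 4.97
position: [0.4901, -0.2707, 0.3547]
ee_rot: [3.026, -0.841, 0.004]
force: [-0.4, 0.2, -0.3]
width: 0.001
gripper_force: 0.0
```

Run:
```python
from h import *
d=shot('wrist','w4');o=observe(); print(o['position'],o['force'],o['ee_rot'])
```

```text
[ 0.49040086 -0.27005206  0.35322892] [-0.38173812 -0.20802379  0.20723581] [-3.02729879e+00  8.39610159e-01  1.70362327e-04]
```

View pics/w4.png

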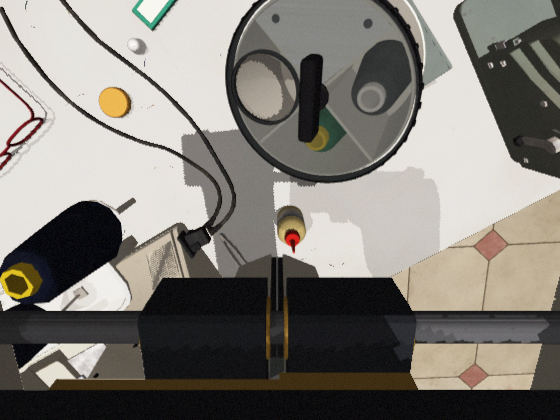

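```bash
cat >> h.py <<'E'
def lidpol(d,u,v,dz):
    *C,psi=np.load('lid.npy');n,e,f=axes(psi)
    q=onpl(d,u,v,np.array(C)+n*dz,n)-C; return np.hypot(q@e,q@f).round(4),np.arctan2(q@f,q@e).round(3)
E
python3 - <<'E'
from h import *
d=load('w4');g=d['image'].max(2)
print('open',lidpol(d,265.5,86,0)); print('expect px',proj(d,lidpt(-.685,.049,0,0)))
print('bar ends',lidpol(d,312,55,.026),lidpol(d,308,142,.026), 'div',lidpol(d,362,162,-.005))
# opening ring by radial scan: first dark pixel
P=[]
for a in np.radians(np.arange(0,360,10)):
    for r in np.arange(15,45,.5):
        u,v=265+r*np.cos(a),86+r*np.sin(a)
        if g[int(v+.5),int(u+.5)]<70: P.append((u,v));break
el=cv2.fitEllipse(np.float32(P));print(len(P),el,lidpol(d,*el[0],0))
E
```

```text
open (np.float64(0.0493), np.float64(-0.716))
expect px [265.84245567  87.71036394]
bar ends (np.float64(0.0377), np.float64(-2.326)) (np.float64(0.0356), np.float64(0.965)) div (np.float64(0.0782), np.float64(1.552))
36 ((265.5517883300781, 86.84002685546875), (57.92393493652344, 69.94855499267578), 151.6580810546875) (np.float64(0.0493), np.float64(-0.701))
```

Run:
```python
from h import *
t=load('top0');s=load('scene0')
print('bar',onz(t,190,140,.455),onz(t,280,133,.455),onz(s,275,118,.455),onz(s,375,97,.455))
print('cones',tri((t,226,202),(s,327,163)),tri((t,252,200),(s,299,172)),tri((t,298,177),(s,253,200)))
print(onz(s,232,232,0.02),onz(s,358,198,.02))
def yell(d,x0,x1,y0,y1):
    h=cv2.cvtColor(d['image'],cv2.COLOR_RGB2HSV)[y0:y1,x0:x1]; m=cv2.inRange(h,(18,120,70),(35,255,255)); n,_,st,ce=cv2.connectedComponentsWithStats(m)
    k=1+st[1:,4].argmax(); return st[k],ce[k]+[x0,y0]
a=yell(t,155,200,210,260);b=yell(s,370,410,170,220);print(a,b,tri((t,*a[1]),(s,*b[1])))
print(onz(t,*a[1],.107),onz(s,*b[1],.107))
```

```text
bar [0.51731074 0.22012255 0.455     ] [ 5.19231064e-01 -4.27686290e-04  4.55000000e-01] [ 0.54105068 -0.00483873  0.455     ] [0.55208234 0.21291328 0.455     ]
cones [0.48552313 0.15595991 0.23468079] [0.48618256 0.08077274 0.23190573] [ 0.54444716 -0.05973873  0.24677728]
[ 0.43636634 -0.09040303  0.02      ] [0.45584694 0.29959016 0.02      ]
(array([ 7,  9,  9,  7, 46], dtype=int32), array([165.80434783, 221.84782609])) (array([17, 15,  7,  5, 21], dtype=int32), array([389.95238095, 187.19047619])) [0.52092023 0.34930657 0.1083629 ]
[0.52170576 0.34937275 0.107     ] [0.51987186 0.35059398 0.107     ]
```

Call:
drive_tool --pt "0 0 0 35 0" --pt "0 0 0 38 0.1" --pt "0 0 0 38 0.12" --pt "0 0 0 38 0.12" --pt "0 0 0 38 0.12" --pt "0 0 20 20 0.12" --pt "0 2 36 0 0.12" --pt "0 2 36 0 0.12" --pt "0 2 36 0 0.12" --pt "0 2 36 0 0.12" --pt "0 2 36 0 0.12" --pt "0 2 36 0 0.12" --pt "0 2 36 0 0.12" --pt "0 2 36 0 0.12" --pt "0 2 36 0 0.12" --pt "0 2 36 0 0.12" --pt "0 2 36 0 0.12" --pt "0 2 36 0 0.12" --pt "0 2 36 0 0.08" --pt "0 2 36 0 0"

```text
clock: 6.68
position: [0.5189, 0.2562, 0.5584]
ee_rot: [-2.227, -2.214, 0.005]
force: [1.2, 0.4, 0.5]
width: 1.002
gripper_force: 0.0
```

Run:
```python
from h import *
o=observe(); print(o['position'],o['force'],o['ee_rot'],o['joints'],o['clock'])
```

```text
[0.51892341 0.25621622 0.55839871] [1.20469978 0.40061455 0.51836155] [-2.22676467 -2.21369464  0.00453686] [-0.27992808  0.34406281 -0.46437994  0.93750586  0.15836414  1.89326841
 -0.67633743] 6.6833
```

Call:
drive_tool --pt "0 0 30 0 0" --pt "0 0 30 -10 0" --pt "0 0 30 -30 0" --pt "0 0 0 -38 0" --pt "0 0 0 -38 0" --pt "0 0 0 -38 0" --pt "0 0 0 -38 0" --pt "0 0 0 -38 0" --pt "0 0 0 -28 0" --pt "0 0 0 0 0" --pt "0 0 0 0 0"

```text
clock: 7.6
position: [0.5177, 0.3431, 0.3009]
ee_rot: [-2.233, -2.208, 0.008]
force: [0.6, -0.6, 1.5]
width: 1.001
gripper_force: 0.0
```

Run:
```python
from h import *
d=shot('wrist','w5');o=observe(); print(o['position'],o['ee_rot'],d['xyz'])
for p in [(.521,.349,.108),(.576,.397,.126),(.467,.394,.122)]: print('exp',proj(d,p))
h=cv2.cvtColor(d['image'],cv2.COLOR_RGB2HSV)
for nm,lo,hi,z in(('yel',(18,120,60),(35,255,255),.11),('grn',(60,70,40),(95,255,255),.125)):
    n,_,st,ce=cv2.connectedComponentsWithStats(cv2.inRange(h,lo,hi))
    for k in range(1,n):
        if st[k,4]>60: print(nm,st[k],ce[k],onz(d,*ce[k],z))
```

```text
[0.51851197 0.34393084 0.30325269] [-2.23329195e+00 -2.20801214e+00  1.32711091e-03] [0.51904587 0.42591765 0.45780133]
exp [281.23626154 177.04533379]
exp [342.95973456 127.80663594]
exp [221.21591771 132.07633533]
yel [264 158  34  32 692] [280.73410405 173.88583815] [0.52052408 0.35256169 0.11      ]
yel [ 67 301  15  57 291] [ 71.56357388 330.05498282] [0.28514025 0.17709944 0.11      ]
yel [476 305  11  54 249] [481.9437751  333.57028112] [0.74371557 0.16924911 0.11      ]
grn [327 112  28  30 376] [340.53191489 126.875     ] [0.57397691 0.39774655 0.125     ]
grn [205 117  29  28 377] [218.82758621 130.36604775] [0.46541401 0.39580719 0.125     ]
```

Call:
drive_tool --pt "0.2 1 2 -36 0" --pt "0.2 1 2 -36 0" --pt "0.2 0 0 -36 0" --pt "0.2 0 0 -36 0" --pt "0.2 0 0 -36 0" --pt "0.2 0 0 -30 0" --pt "0.2 0 0 -20 0" --pt "0.2 0 0 -10 0" --pt "0.2 0 0 0 0" --pt "0.2 0 0 0 0"

```text
clock: 8.48
position: [0.5215, 0.3485, 0.0649]
ee_rot: [2.235, 2.208, 0.004]
force: [-0.0, 0.9, 0.9]
width: 0.8
gripper_force: 0.0
```

Call:
drive_tool --pt "1 0 0 -2 0" --pt "1 0 0 0 0" --pt "1 0 0 0 0" --pt "1 0 0 0 0" --pt "1 0 0 0 0" --pt "1 0 0 0 0" --pt "1 0 0 0 0" --pt "1 0 0 0 0" --grip_force 15

```text
clock: 9.15
position: [0.5208, 0.3474, 0.0617]
ee_rot: [2.235, 2.208, 0.001]
force: [0.6, -1.0, 4.2]
width: 0.457
gripper_force: 15.2
```

Call:
drive_tool --pt "1 0 0 8 0" --pt "1 0 0 20 0" --pt "1 0 0 32 0" --pt "1 0 0 38 0" --pt "1 0 0 38 0" --pt "1 0 0 38 0" --pt "1 0 0 38 0" --pt "1 0 0 38 0" --pt "1 0 0 38 0" --pt "1 0 0 38 0" --pt "1 0 0 38 0" --pt "1 0 0 38 0" --pt "1 0 0 38 0" --pt "1 0 0 38 0" --pt "1 0 0 30 0" --pt "1 0 0 20 0"

```text
clock: 10.48
position: [0.5188, 0.3491, 0.5776]
ee_rot: [-2.226, -2.211, 0.002]
force: [-0.7, 0.9, -1.2]
width: 0.457
gripper_force: 14.9
```

Run:
```python
from h import *
d=shot('wrist','w6');o=observe(); print(o['position'],o['force'],o['width'],o['gripper_force'])
h=cv2.cvtColor(d['image'],cv2.COLOR_RGB2HSV)
for nm,lo,hi,z in(('yel',(18,120,60),(35,255,255),.11),('grn',(60,70,40),(95,255,255),.125)):
    n,_,st,ce=cv2.connectedComponentsWithStats(cv2.inRange(h,lo,hi))
    for k in range(1,n):
        if st[k,4]>60: print(nm,st[k],ce[k],onz(d,*ce[k],z))
```

```text
[0.52206797 0.3459239  0.57499643] [ 4.39799236 -4.87414293 -2.14202557] 0.4557207159033497 14.845512760221027
yel [ 241  192   71   69 1261] [274.5146709  221.13164155] [0.51191557 0.21557166 0.11      ]
yel [ 231  263   89   48 1885] [275.51618037 294.46790451] [0.51266463 0.0657071  0.11      ]
yel [175 297  19  62 527] [181.64516129 327.27893738] [ 0.32482644 -0.00753993  0.11      ]
yel [360 297  19  62 522] [371.52490421 327.97318008] [ 0.7033693  -0.01041574  0.11      ]
yel [249 344  56  17 664] [276.93072289 350.31024096] [ 0.51463591 -0.06286851  0.11      ]
yel [ 145  373  369   17 4276] [348.98877456 382.71234799] [ 0.6656803  -0.14450947  0.11      ]
grn [304 110  16  17 146] [311.63013699 118.06849315] [0.57360369 0.3969742  0.125     ]
grn [237 112  15  16 118] [243.87288136 119.68644068] [0.46375421 0.39507998 0.125     ]
```

Run:
```python
from h import *
d=load('w1')
for u,v in[(100,80),(65,185),(60,205),(45,148),(75,150)]:print(u,v,onz(d,u,v,.285).round(3),onz(d,u,v,.15).round(3),onz(d,u,v,.0).round(3))
print(lidpt(-.7,.049,0,0),lidpt(-.7,0,0,0))
```

```text
100 80 [ 0.518 -0.227  0.285] [ 0.5   -0.167  0.15 ] [ 0.481 -0.101  0.   ]
65 185 [ 0.441 -0.219  0.285] [ 0.382 -0.155  0.15 ] [ 0.316 -0.085  0.   ]
60 205 [ 0.425 -0.219  0.285] [ 0.357 -0.155  0.15 ] [ 0.282 -0.084  0.   ]
45 148 [ 0.461 -0.201  0.285] [ 0.414 -0.128  0.15 ] [ 0.361 -0.047  0.   ]
75 150 [ 0.467 -0.221  0.285] [ 0.423 -0.158  0.15 ] [ 0.373 -0.088  0.   ]
[ 0.5721712  -0.30826438  0.15040549] [ 0.54362828 -0.34399581  0.168     ]
```

Call:
drive_tool --pt "1 -10 -20 0 0.04" --pt "1 -10 -36 0 0.05" --pt "1 -10 -36 0 0" --pt "1 -10 -36 0 0" --pt "1 -10 -36 0 0" --pt "1 -10 -36 0 0" --pt "1 -10 -36 0 0" --pt "1 -10 -36 0 0" --pt "1 -10 -36 0 0" --pt "1 -10 -36 0 0" --pt "1 -10 -36 0 0" --pt "1 -10 -36 0 0" --pt "1 -10 -36 0 0" --pt "1 -10 -36 0 0" --pt "1 -10 -36 0 0" --pt "1 0 -20 0 0" --pt "1 0 0 0 0"

```text
clock: 11.95
position: [0.3691, -0.2013, 0.5706]
ee_rot: [-2.142, -2.297, 0.019]
force: [-0.6, 1.1, -0.1]
width: 0.458
gripper_force: 14.8
```

Call:
drive_tool --pt "1 -10 0 -30 0" --pt "1 -9 0 -38 0" --pt "1 0 0 -38 0" --pt "1 0 0 -38 0" --pt "1 0 0 -38 0" --pt "1 0 0 -38 0" --pt "1 0 0 -30 0" --pt "1 0 20 -10 0" --pt "1 0 20 0 0" --pt "1 0 12 0 0" --pt "1 0 0 0 0" --pt "1 0 0 0 0"

```text
clock: 12.95
position: [0.3516, -0.1443, 0.3112]
ee_rot: [-2.131, -2.307, 0.016]
force: [0.5, -0.4, -1.2]
width: 0.458
gripper_force: 14.9
```

```bash
cat > nk.py <<'E'
import sys
from h import *
d=shot('wrist',sys.argv[1]);o=observe();print(o['clock'],o['position'],o['force'].round(1),o['width'],o['joints'].round(2))
h=cv2.cvtColor(d['image'],cv2.COLOR_RGB2HSV)
n,_,st,ce=cv2.connectedComponentsWithStats(cv2.inRange(h,(18,120,60),(35,255,255)))
for k in range(1,n):
    if st[k,4]>200 and 150<ce[k][0]<400: print(st[k],ce[k])
E
python3 nk.py w7
```

```text
13.0 [ 0.35173111 -0.14505348  0.31131309] [-0.1 -0.  -1.4] 0.4564965448798523 [ 0.21 -0.04  0.03  1.97  0.01  1.22  0.31]
[ 234  275   86   36 1589] [276.69162996 297.60730019]
[175 298  18  61 366] [180.52459016 324.48907104]
[368 299  11  60 274] [373.97080292 330.18248175]
[250 344  54  15 586] [276.72013652 349.93856655]
[ 145  373  368   17 3752] [351.04770789 382.23400853]
```

Call:
drive_tool --pt "1 0 5 0 0" --pt "1 0 5 0 0" --pt "1 0 5 0 0" --pt "1 0 5 0 0" --pt "1 0 5 0 0" --pt "1 0 0 0 0"

```text
clock: 13.5
position: [0.3522, -0.1191, 0.3116]
ee_rot: [-2.133, -2.306, 0.015]
force: [-0.3, -1.3, -0.6]
width: 0.453
gripper_force: 14.9
```

```bash
python3 nk.py w8; python3 -c "
from h import *
d=load('w8');p=observe()['position']
for a in(0,10,20,28,35):
    a=np.radians(a);print(proj(d,p+[0,0,.0188]+.0295*np.array([0,np.sin(a),np.cos(a)])))"
```

```text
13.55 [ 0.35219099 -0.11958623  0.31159607] [ 0.1 -1.2 -1.1] 0.45667358840574646 [ 0.18 -0.06 -0.01  1.98  0.01  1.23  0.25]
[ 233  239   88   72 3290] [277.54832827 276.11367781]
[175 300  11  59 280] [179.14285714 328.71428571]
[369 300   9  59 222] [374.32432432 331.04954955]
[ 148  379  215   10 1042] [253.7975048  383.96065259]
[276.29216809 343.08804838]
[277.44773702 329.99165896]
[278.59380641 315.56654341]
[279.46426771 303.55815537]
[280.16804419 293.0459569 ]
```

```bash
cat >> nk.py <<'E'
p=o['position']
for r in (.0105,.019):
  for deg in(0,10,20,28,35):
    a=np.radians(deg);ax=np.array([0,np.sin(a),np.cos(a)]);pe=np.array([0,np.cos(a),-np.sin(a)]);print(r,deg,proj(d,p+[0,0,.0188]+.0295*ax+r*pe).round(0),end=' ')
E
python3 nk.py w8b
```

```text
13.6 [ 0.35218249 -0.11986731  0.31153015] [ 0.4 -1.4 -2.3] 0.45427296896911906 [ 0.18 -0.06 -0.01  1.98  0.01  1.23  0.25]
[ 233  240   88   71 3189] [277.46942615 276.676074  ]
[175 299  11  60 287] [179.17421603 328.46341463]
[370 300   8  59 235] [374.25531915 330.8212766 ]
[197 379 171  10 915] [281.8010929  384.01311475]
[146 380  51   9 253] [171.20158103 384.12252964]
0.0105 0 [279. 317.] 0.0105 10 [280. 301.] 0.0105 20 [281. 285.] 0.0105 28 [282. 273.] 0.0105 35 [282. 263.] 0.019 0 [281. 295.] 0.019 10 [282. 277.] 0.019 20 [283. 260.] 0.019 28 [283. 249.] 0.019 35 [284. 240.]
```

Call:
drive_tool --pt "1 0 5 0 0" --pt "1 0 5 0 0" --pt "1 0 0 0 0"

```text
clock: 13.85
position: [0.3521, -0.1091, 0.3115]
ee_rot: [-2.133, -2.305, 0.015]
force: [-0.6, 0.1, 0.4]
width: 0.457
gripper_force: 14.9
```

```bash
python3 nk.py w9
```

```text
13.9 [ 0.35208478 -0.10949855  0.3115479 ] [-0.9 -1.2  0.7] 0.45813297883013837 [ 0.17 -0.06 -0.02  1.98  0.01  1.23  0.23]
[ 235  221   86   87 4494] [277.84089898 261.63640409]
[176 299  14  60 296] [179.60472973 326.7027027 ]
[369 299  10  60 258] [374.20542636 330.36821705]
[ 146  373  366   16 2703] [346.05031447 382.33259341]
0.0105 0 [279. 317.] 0.0105 10 [280. 301.] 0.0105 20 [281. 285.] 0.0105 28 [282. 273.] 0.0105 35 [282. 263.] 0.019 0 [281. 296.] 0.019 10 [282. 278.] 0.019 20 [283. 261.] 0.019 28 [283. 249.] 0.019 35 [284. 240.]
```

Run:
```python
from h import *
d=load('w9');p=np.array([.3521,-.1095,.3115])
for r,z in((.019,.0115),(.0203,-.002),(.0175,.0125)):
  for deg in(0,10,20,25,30,35,40):
    a=np.radians(deg);ax=np.array([0,np.sin(a),np.cos(a)]);pe=np.array([0,np.cos(a),-np.sin(a)]);print(deg,proj(d,p+[0,0,.0188]+z*ax+r*pe)[1].round(0),end=' ')
  print()
im=d['image']
for f in('w7','w9'):
    h=cv2.cvtColor(load(f)['image'],cv2.COLOR_RGB2HSV); print(f,[(v,*h[v,277]) for v in range(160,312,8)])
```

```text
0 271.0 10 263.0 20 256.0 25 254.0 30 251.0 35 250.0 40 248.0 
0 253.0 10 251.0 20 251.0 25 251.0 30 252.0 35 252.0 40 254.0 
0 276.0 10 267.0 20 260.0 25 257.0 30 255.0 35 253.0 40 251.0 
w7 [(160, np.uint8(0), np.uint8(1), np.uint8(227)), (168, np.uint8(16), np.uint8(52), np.uint8(84)), (176, np.uint8(22), np.uint8(28), np.uint8(227)), (184, np.uint8(18), np.uint8(15), np.uint8(219)), (192, np.uint8(15), np.uint8(35), np.uint8(118)), (200, np.uint8(16), np.uint8(98), np.uint8(57)), (208, np.uint8(20), np.uint8(116), np.uint8(64)), (216, np.uint8(20), np.uint8(134), np.uint8(61)), (224, np.uint8(15), np.uint8(123), np.uint8(54)), (232, np.uint8(15), np.uint8(125), np.uint8(63)), (240, np.uint8(20), np.uint8(123), np.uint8(56)), (248, np.uint8(20), np.uint8(132), np.uint8(52)), (256, np.uint8(18), np.uint8(111), np.uint8(55)), (264, np.uint8(20), np.uint8(116), np.uint8(55)), (272, np.uint8(18), np.uint8(136), np.uint8(58)), (280, np.uint8(19), np.uint8(114), np.uint8(74)), (288, np.uint8(20), np.uint8(112), np.uint8(75)), (296, np.uint8(22), np.uint8(220), np.uint8(73)), (304, np.ui
[... 283 characters left out ...]
)), (200, np.uint8(0), np.uint8(3), np.uint8(223)), (208, np.uint8(0), np.uint8(3), np.uint8(221)), (216, np.uint8(15), np.uint8(2), np.uint8(219)), (224, np.uint8(17), np.uint8(109), np.uint8(68)), (232, np.uint8(23), np.uint8(220), np.uint8(138)), (240, np.uint8(23), np.uint8(222), np.uint8(92)), (248, np.uint8(22), np.uint8(208), np.uint8(71)), (256, np.uint8(24), np.uint8(235), np.uint8(63)), (264, np.uint8(13), np.uint8(20), np.uint8(204)), (272, np.uint8(18), np.uint8(12), np.uint8(211)), (280, np.uint8(23), np.uint8(230), np.uint8(100)), (288, np.uint8(24), np.uint8(227), np.uint8(73)), (296, np.uint8(16), np.uint8(129), np.uint8(67)), (304, np.uint8(20), np.uint8(117), np.uint8(72))]
```

Call:
drive_tool --pt "1 0 -10 5 0" --pt "1 0 -25 15 0" --pt "1 15 -35 10 0" --pt "1 30 -25 0 0" --pt "1 32 -20 0 0" --pt "1 32 -20 0 0" --pt "1 32 -10 0 0" --pt "1 32 -5 0 0" --pt "1 25 0 0 0" --pt "1 0 0 0 0" --pt "1 0 0 0 0"

```text
clock: 14.82
position: [0.5512, -0.2593, 0.34]
ee_rot: [-2.131, -2.305, 0.016]
force: [-0.3, 1.0, -1.5]
width: 0.455
gripper_force: 14.8
```

```bash
python3 nk.py w10
python3 - <<'E'
from h import *
d=shot('scene','s1');p=observe()['position'];print(p)
h=cv2.cvtColor(d['image'],cv2.COLOR_RGB2HSV)
g=p+[0,0,.0188]
q=proj(d,g).round().astype(int);print('pad',q,'foot vertical',proj(d,g-[0,0,.08]),'foot 28',proj(d,g-.08*np.array([0,.47,.88])),'neck28',proj(d,g+.03*np.array([0,.47,.88])))
u,v=q
for y in range(v-20,v+50,4): print(y,' '.join('%3d/%3d/%3d'%tuple(h[y,x]) for x in range(u-32,u+25,6)))
E
```

```text
14.8667 [ 0.5501735  -0.25976728  0.34062549] [ 0.  -0.3 -1.2] 0.4572640284076505 [ 0.26  0.34  0.13  1.44 -0.04  1.37  0.47]
[364  41  32  34 790] [379.95949367  57.14177215]
[219 228  22  22 298] [228.05033557 237.11744966]
[ 234  228   87   83 3751] [277.44254865 269.3916289 ]
[176 298  15  61 356] [180.46348315 325.33146067]
[368 301  11  58 284] [373.89084507 331.32746479]
[ 145  358  368   32 3937] [350.22453645 381.45466091]
0.0105 0 [275. 318.] 0.0105 10 [277. 302.] 0.0105 20 [278. 286.] 0.0105 28 [279. 274.] 0.0105 35 [279. 264.] 0.019 0 [277. 296.] 0.019 10 [279. 278.] 0.019 20 [280. 261.] 0.019 28 [280. 250.] 0.019 35 [281. 241.] [ 0.54961362 -0.26008177  0.34114575]
pad [154 191] foot vertical [162.25724237 217.70937877] foot 28 [142.90630148 219.98856326] neck28 [158.87051485 179.13720183]
171  21/ 47/148  22/ 45/166  45/ 20/ 52  17/ 63/ 57  19/ 34/ 83  23/ 26/ 77  20/ 26/ 59  20/ 54/ 57 150/ 11/ 48  21/ 49/167
175  19/ 57/139  21/ 51/156  30/ 10/ 53  30/ 10/ 52  30/  6/ 45 170/ 16/ 48  15/ 10/ 49  18/109/ 77  15/  9/ 56  21/ 45/107
179  21/ 50/163  21/ 53/160   0/ 11/ 4
[... 1245 characters left out ...]
/ 96/109  19/ 86/ 95  20/ 67/ 69  22/ 71/ 65  30/ 12/177   5/ 51/114  26/ 11/184
223  23/ 13/161  26/ 13/163  30/  8/162  24/133/107  21/ 81/ 85  21/ 73/ 66  17/ 52/ 69  26/ 11/185   1/179/154  21/ 14/179
227  26/ 11/162  21/ 11/164  21/ 11/165  21/ 11/164  23/ 58/109  22/ 74/ 93  26/ 10/186  23/ 12/187   4/132/ 93  21/ 97/137
231  34/ 12/153  30/  8/133  25/ 10/157  21/ 11/165  21/ 11/162  26/ 11/164  19/ 11/188  23/ 12/186  22/ 98/171  22/ 99/168
235  17/ 20/ 91  17/ 20/ 91  15/ 20/ 78  30/  9/ 56  21/ 15/118  23/ 12/164  26/ 10/186  18/ 14/188  22/ 90/125  22/ 89/112
239  23/ 19/110  23/ 20/103  30/ 15/101  19/ 19/105  17/ 18/100  30/  8/ 61  21/ 14/187  15/ 11/187  30/ 11/ 71  15/  7/ 76
```

```bash
cat > ft.py <<'E'
import sys
from h import *
d=load(sys.argv[1]);g=np.array(eval(sys.argv[2]))+[0,0,.0188]
h=cv2.cvtColor(d['image'],cv2.COLOR_RGB2HSV)
m=cv2.inRange(h,(14,56,50),(28,255,128)); u,v=proj(d,g).round().astype(int)
b=np.zeros_like(m);b[v+4:v+50,u-30:u+30]=m[v+4:v+50,u-30:u+30]
n,l,st,ce=cv2.connectedComponentsWithStats(b);k=1+st[1:,4].argmax();print(st[k])
for y in range(st[k,1],st[k,1]+st[k,3],2):
    x=np.where(l[y]==k)[0];print(y,x.min(),x.max(),end='; ')
print()
c=[];psi=np.load('lid.npy')[3];hh=np.array([np.cos(psi),np.sin(psi),0]);x=np.cross(hh,[0,0,1])
for deg in(0,10,15,20,25,30,35):
    a=np.radians(deg);ax=hh*np.sin(a)+[0,0,np.cos(a)];pe=np.cross(ax,x)
    F=g-.08*ax;P=np.array([proj(d,F+.027*(np.cos(t)*x+np.sin(t)*pe)) for t in np.linspace(0,6.28,60)])
    print(deg,'foot umin,umax,vmin,vmax',P.min(0).round(1),P.max(0).round(1))
E
python3 ft.py s1 '[0.54961,-0.26008,0.34115]'
```

```text
[136 205  29  23 427]
205 140 140; 207 139 164; 209 138 163; 211 137 162; 213 136 162; 215 136 161; 217 137 160; 219 137 160; 221 138 159; 223 139 157; 225 141 155; 227 146 152; 
0 foot umin,umax,vmin,vmax [148.9 208. ] [175.5 227.8]
10 foot umin,umax,vmin,vmax [141.8 210.5] [169.1 229.3]
15 foot umin,umax,vmin,vmax [138.3 211.3] [165.8 229.8]
20 foot umin,umax,vmin,vmax [134.9 211.9] [162.3 230.2]
25 foot umin,umax,vmin,vmax [131.5 212.2] [158.8 230.4]
30 foot umin,umax,vmin,vmax [128.3 212.2] [155.3 230.5]
35 foot umin,umax,vmin,vmax [125.3 211.9] [151.7 230.4]
```

Call:
drive_tool --pt "1 10 -4 -30 0" --pt "1 9 -4 -35 0" --pt "1 0 0 -30 0" --pt "1 0 0 -12 0" --pt "1 0 0 0 0" --pt "1 0 0 0 0"

```text
clock: 15.42
position: [0.5683, -0.2682, 0.235]
ee_rot: [-2.135, -2.304, 0.015]
force: [0.5, -0.8, -0.8]
width: 0.454
gripper_force: 14.8
```

```bash
python3 - <<'E'
from h import *
d=shot('scene','s2');p=observe()['position'];print(list(p),proj(d,p))
E
python3 ft.py s2 "$(python3 -c 'from h import *;print(observe()["position"].tolist())')"; python3 -c "
from h import *
d=load('s2');P=np.array([proj(d,lidpt(-.7,.049+.032*np.cos(t),.032*np.sin(t),0)) for t in np.linspace(0,6.28,60)]);print('hole',P.min(0),P.max(0))"
```

```text
[np.float64(0.5691293476320228), np.float64(-0.26848200084337853), np.float64(0.23610202111171838)] [164.31034551 238.84719264]
[140 246  30  21 314]
246 148 149; 248 144 150; 250 144 150; 252 142 169; 254 141 169; 256 140 169; 258 145 168; 260 145 167; 262 147 165; 264 149 163; 266 155 160; 
0 foot umin,umax,vmin,vmax [157.1 245.9] [181.9 265.9]
10 foot umin,umax,vmin,vmax [150.6 248.4] [175.9 267.6]
15 foot umin,umax,vmin,vmax [147.3 249.4] [172.8 268.2]
20 foot umin,umax,vmin,vmax [144.2 250.1] [169.6 268.6]
25 foot umin,umax,vmin,vmax [141.1 250.6] [166.4 269. ]
30 foot umin,umax,vmin,vmax [138.2 250.8] [163.1 269.2]
35 foot umin,umax,vmin,vmax [135.4 250.8] [159.8 269.2]
hole [139.51615757 258.22555465] [168.33133261 279.78431075]
```

Call:
drive_tool --pt "1 0 -4 -10 0" --pt "1 0 -4 -10 0" --pt "1 0 -3 -10 0" --pt "1 1 -3 -8 0" --pt "1 0 0 0 0" --grip_force 10

```text
clock: 15.88
position: [0.5691, -0.2826, 0.1941]
ee_rot: [-2.134, -2.302, 0.017]
force: [-0.8, 0.1, -2.0]
width: 0.459
gripper_force: 9.9
```

Call:
drive_tool --pt "1 0 -3 -8 0" --pt "1 1 -3 -8 0" --pt "1 0 -3 -8 0" --pt "1 0 -2 -8 0" --pt "1 0 0 -3 0" --pt "1 0 0 0 0"

```text
clock: 16.38
position: [0.5705, -0.2929, 0.1602]
ee_rot: [-2.133, -2.303, 0.016]
force: [0.3, 0.7, -1.4]
width: 0.458
gripper_force: 9.9
```

Call:
drive_tool --pt "0.35 0 0 0 0" --pt "0.35 0 0 0 0" --pt "0.35 0 0 0 0" --pt "0.35 0 0 0 0" --pt "0.35 0 0 0 0" --pt "0.35 0 0 0 0" --pt "0.35 0 0 15 0" --pt "0.35 0 0 25 0" --pt "0.35 0 0 35 0" --pt "0.35 0 0 35 0" --pt "0.35 0 0 38 0" --pt "0.35 -10 -10 30 0" --pt "0.35 -20 -30 0 0" --pt "0.35 -20 -30 0 0" --pt "0.35 0 -30 0 0" --pt "0.35 0 0 0 0" --pt "0.35 0 0 0 0"

```text
clock: 17.8
position: [0.5201, -0.3949, 0.3393]
ee_rot: [-2.138, -2.301, 0.016]
force: [0.7, 0.8, -0.0]
width: 0.65
gripper_force: 0.0
```

Run:
```python
from h import *
d=shot('wrist','w11');s=shot('scene','s3');print(observe()['position'],d['xyz'],observe()['joints'].round(2))
def yel(d,t):
    h=cv2.cvtColor(d['image'],cv2.COLOR_RGB2HSV)
    n,_,st,ce=cv2.connectedComponentsWithStats(cv2.inRange(h,(18,100,60),(35,255,255)))
    for k in range(1,n):
        if st[k,4]>30: print(t,st[k],ce[k])
for c,t in((d,'w'),(s,'s')):
    print(t,'neck expected',proj(c,lidpt(-.7,.049,0,-.017)),'opening',proj(c,lidpt(-.7,.049,0,0)))
    yel(c,t)
```

```text
[ 0.52166291 -0.39204325  0.33931917] [ 0.51486849 -0.31150114  0.49586953] [ 0.45  0.42  0.17  1.32 -0.06  1.4   0.69]
w neck expected [340.49535049 102.62926632] opening [343.49380011  93.80616804]
w [165   0  37  36 688] [186.9127907   20.03052326]
w [ 313   67   35   55 1248] [331.09695513  91.28685897]
w [256  95  23  27 463] [266.2224622  108.19222462]
w [137 298  21  61 406] [143.18226601 324.3226601 ]
w [403 298  14  61 306] [411.67320261 330.41503268]
w [ 186  373  369   17 3763] [391.57427584 382.26361945]
s neck expected [152.03415625 273.88316037] opening [154.12918323 268.76704291]
s [148   4  10  18 100] [151.98  14.02]
s [322 160  10   8  56] [326.60714286 163.28571429]
s [294 168  11   9  71] [298.98591549 171.74647887]
s [247 195  13  12 124] [253.35483871 200.29032258]
s [154 267  13  11 100] [160.62 271.58]
s [242 300  15  14 163] [248.6993865  306.62576687]
s [ 41 373  13  11  83] [ 48.02409639 378.57831325]
```

Run:
```python
from h import *
d=load('w11');s=load('s3')
c=[]
for im,(x,y) in((d,(340,100)),(s,(157,271))):
    h=cv2.cvtColor(im['image'],cv2.COLOR_RGB2HSV);m=cv2.inRange(h,(18,165,70),(35,255,255));b=np.zeros_like(m);b[y-40:y+40,x-40:x+40]=m[y-40:y+40,x-40:x+40]
    n,l,st,ce=cv2.connectedComponentsWithStats(b);k=1+st[1:,4].argmax();print(st[k],ce[k]);c.append(ce[k])
p=tri((d,*c[0]),(s,*c[1]));print(p)
*C,psi=np.load('lid.npy');n,e,f=axes(psi);q=p-C;print('n',q@n,np.hypot(q@e,q@f),np.arctan2(q@f,q@e))
for im,cc in((d,c[0]),(s,c[1])): print([lidpol(im,*cc,z) for z in(0,-.017)])
```

```text
[320  68  23  25 464] [330.92025862  79.75215517]
[157 268   9   7  48] [161.125      271.10416667]
[ 0.56322119 -0.29617942  0.12157435]
n -0.019436195455410775 0.06669231976886868 -0.3634795615870974
[(np.float64(0.0554), np.float64(-0.384)), (np.float64(0.0654), np.float64(-0.365))]
[(np.float64(0.065), np.float64(-0.663)), (np.float64(0.0661), np.float64(-0.401))]
```

Run:
```python
from h import *
print('start',pushpt(-.7,.007,-.028,.026,.032).round(4))
for th in np.arange(-.7,-1.75,-.1): print('B',th.round(2),(1e3*pushpt(th,.007,-.028,.026,.019)).round(1))
print('startA',pushpt(-1.5,-.007,.028,.026,.034).round(4))
for th in np.arange(-1.4,-2.36,-.1): print('A',th.round(2),(1e3*pushpt(th,-.007,.028,.026,.019)).round(1))
```

```text
start [ 0.5893 -0.3157  0.1969]
B -0.7 [ 581.2 -325.9  196.9]
B -0.8 [ 581.5 -329.5  198.1]
B -0.9 [ 581.3 -333.1  199.2]
B -1.0 [ 580.7 -336.6  200.2]
B -1.1 [ 579.7 -340.1  201.2]
B -1.2 [ 578.3 -343.4  202. ]
B -1.3 [ 576.7 -346.5  202.7]
B -1.4 [ 574.7 -349.5  203.4]
B -1.5 [ 572.4 -352.3  203.8]
B -1.6 [ 569.9 -354.9  204.2]
B -1.7 [ 567.1 -357.3  204.4]
startA [ 0.4979 -0.3136  0.1781]
A -1.4 [ 510.4 -314.1  178.6]
A -1.5 [ 512.7 -311.3  178.1]
A -1.6 [ 515.3 -308.8  177.7]
A -1.7 [ 518.  -306.4  177.5]
A -1.8 [ 521.  -304.3  177.4]
A -1.9 [ 524.1 -302.5  177.5]
A -2.0 [ 527.5 -300.9  177.6]
A -2.1 [ 530.9 -299.6  178. ]
A -2.2 [ 534.4 -298.5  178.4]
A -2.3 [ 538.1 -297.8  179. ]
```

Call:
drive_tool --pt "1 8 9 0 0.11" --pt "1 8 9 0 0.11" --pt "1 8 9 0 0.11" --pt "1 8 9 0 0.11" --pt "1 9 10 0 0.11" --pt "1 9 10 0 0.11" --pt "1 9 10 0 0.11" --pt "1 8 10 0 0.11" --pt "1 0 0 -30 0" --pt "1 0 0 -38 0" --pt "1 0 0 -38 0" --pt "1 0 0 -30 0" --pt "1 0 0 -15 0" --pt "1 0 0 -6 0" --pt "1 0 0 0 0" --pt "1 0 0 0 0"

```text
clock: 19.23
position: [0.5891, -0.3163, 0.1836]
ee_rot: [0.946, 2.99, -0.013]
force: [0.2, -0.1, 0.5]
width: 0.003
gripper_force: 0.0
```

Call:
drive_tool --pt "1 -4 -5 0 0" --pt "1 -4 -5 0 0" --pt "1 0 -4 1 -0.1" --pt "1 0 -4 1 -0.1" --pt "1 -1 -3 1 -0.1" --pt "1 -1 -3 1 -0.1" --pt "1 -1 -4 1 -0.1" --pt "1 -2 -3 1 -0.1" --pt "1 0 0 0 0"

```text
clock: 19.98
position: [0.5753, -0.3492, 0.19]
ee_rot: [1.797, 2.573, -0.014]
force: [1.4, 0.5, 1.1]
width: 0.005
gripper_force: 0.7
```

Call:
drive_tool --pt "1 -2 -3 1 -0.1" --pt "1 -3 -3 1 -0.1" --pt "1 -3 -3 0 -0.1" --pt "1 0 0 0 0" --pt "1 8 2 0 0" --pt "1 0 0 30 0" --pt "1 -10 0 35 0" --pt "1 -36 10 35 0" --pt "1 -36 10 35 0" --pt "1 -30 15 10 0" --pt "1 0 0 0 0" --pt "1 0 0 0 0"

```text
clock: 20.98
position: [0.476, -0.3237, 0.3245]
ee_rot: [2.151, 2.286, -0.014]
force: [-0.1, -0.1, -0.0]
width: 0.005
gripper_force: 0.0
```

```bash
cat > op.py <<'E'
import sys
from h import *
d=shot('wrist',sys.argv[1]);th0=float(sys.argv[2]);print(observe()['position'],observe()['ee_rot'])
g=d['image'].max(2).astype(int)
from numpy import cos,sin
# bar: dark pixels on the plane of the bar's top, within 33 mm of the axis
*C,psi=np.load('lid.npy');n,e,f=axes(psi)
m=np.zeros(g.shape,np.uint8);U=[]
for v in range(0,270):
    for u in range(0,560):
        if g[v,u]<45:
            q=onpl(d,u,v,np.array(C)+.026*n,n)-C
            if np.hypot(q@e,q@f)<.034:U.append((q@e,q@f))
U=np.array(U);w,V=np.linalg.eigh(np.cov(U.T));b=V[:,1];print(len(U),np.sqrt(w),U.mean(0))
t=np.arctan2(b[1],b[0])-np.pi/2;print('theta mod pi',[(t+k*np.pi).round(3) for k in(-1,0,1)])
E
python3 op.py w12 -1.5
```

```text
[ 0.4768128  -0.32358898  0.32337209] [ 2.15220339  2.28694559 -0.01408492]
1787 [0.00644029 0.01803884] [-0.00051943  0.00243683]
theta mod pi [np.float64(-1.619), np.float64(1.522), np.float64(4.664)]
```

Call:
drive_tool --pt "1 12 8 -20 0" --pt "1 11 7 -38 0" --pt "1 0 0 -38 0" --pt "1 0 0 -35 0" --pt "1 0 0 -20 0" --pt "1 0 0 -7 0" --pt "1 0 0 0 0" --pt "1 6 0 0 0" --pt "1 6 0 0 0" --pt "1 3 1 0 0" --pt "1 3 2 0 -0.1" --pt "1 3 2 0 -0.1" --pt "1 3 2 0 -0.1" --pt "1 4 1 0 -0.1" --pt "1 3 1 0 -0.1" --pt "1 4 1 0 -0.1" --pt "1 0 0 0 0"

```text
clock: 22.45
position: [0.5356, -0.2979, 0.1656]
ee_rot: [-2.736, -1.538, 0.013]
force: [-2.9, 2.0, 2.7]
width: 0.006
gripper_force: 2.0
```

Push on lightly to the stop.

Call:
drive_tool --pt "1 2 -1 0 0" --pt "1 2 -1 0 0" --pt "1 0 0 0 0"

```text
clock: 22.7
position: [0.5371, -0.2987, 0.165]
ee_rot: [-2.725, -1.546, 0.016]
force: [-10.9, 8.3, 9.0]
width: 0.007
gripper_force: 7.2
```

Call:
drive_tool --pt "1 -6 4 0 0" --pt "1 -10 6 15 0" --pt "1 -15 0 35 0" --pt "1 -20 -10 38 0" --pt "1 -20 -15 38 0" --pt "1 -10 -20 30 0" --pt "1 0 -10 0 0" --pt "1 0 0 0 0" --pt "1 0 0 0 0"

```text
clock: 23.45
position: [0.4605, -0.3443, 0.3155]
ee_rot: [-2.734, -1.544, 0.013]
force: [-0.2, 1.0, 0.5]
width: 0.007
gripper_force: 0.0
```

```bash
python3 op.py w13 -2.2
python3 - <<'E'
from h import *
d=load('w13')
print('exp open',proj(d,lidpt(-2.256,.049,0,0)))
g=d['image'].max(2)
c=proj(d,lidpt(-2.256,.049,0,0));P=[]
for a in np.radians(np.arange(0,360,10)):
    for r in np.arange(15,50,.5):
        u,v=c[0]+r*np.cos(a),c[1]+r*np.sin(a)
        if 0<=v<419 and g[int(v+.5),int(u+.5)]<70: P.append((u,v));break
el=cv2.fitEllipse(np.float32(P));print(len(P),el,lidpol(d,*el[0],0))
s=shot('scene','s4');h=cv2.cvtColor(s['image'],cv2.COLOR_RGB2HSV)
m=cv2.inRange(h,(18,110,60),(35,255,255))[240:300,90:180];n,_,st,ce=cv2.connectedComponentsWithStats(m)
print([(st[k,4],ce[k]+[90,240]) for k in range(1,n) if st[k,4]>8])
E
```

```text
[ 0.46060209 -0.34325356  0.31462379] [-2.731256   -1.54473769  0.01370804]
2018 [0.00556778 0.01812691] [-0.00060101  0.00071908]
theta mod pi [np.float64(-2.251), np.float64(0.891), np.float64(4.033)]
exp open [428.15602941 146.25938852]
36 ((427.1159973144531, 144.8082733154297), (79.55998229980469, 87.50104522705078), 77.58000183105469) (np.float64(0.0482), np.float64(-2.233))
[(np.int32(17), array([142.70588235, 249.58823529])), (np.int32(52), array([160.57692308, 271.11538462]))]
```

Run:
```python
from h import *
for f in('scene0','s4'):
    h=cv2.cvtColor(load(f)['image'],cv2.COLOR_RGB2HSV);r=[]
    for (lo,hi),(y0,y1,x0,x1) in((((0,130,80),(8,255,255)),(210,250,150,200)),(((60,60,40),(95,255,255)),(150,200,375,430))):
        n,_,st,ce=cv2.connectedComponentsWithStats(cv2.inRange(h,lo,hi)[y0:y1,x0:x1]);r+=[(ce[k]+[x0,y0]).round(1).tolist() for k in range(1,n) if st[k,4]>8]
    print(f,r)
print(arm.sign_off())
```

```text
scene0 [[171.4, 224.3], [417.1, 191.1]]
s4 [[171.5, 224.5], [417.2, 191.1]]
the job is handed in; nothing more can be done
None
```

The small cone is in the empty bay and the lid is turned home against its stop. The cone's top sits at the depth expected when its foot is on the floor, though the cone appears to lean slightly against the bay's outer wall. Checks showed the oil bottle and the dark tall cone unmoved at the end, and the grey one unmoved after the pick-up. The job was handed in at about 23.5 s on the robot's clock.

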